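# Return a writing set to its fitted foam trays

## Task

The four pieces of the old writing set in the white examination tray - small book, pen box, pounce pot and inkwell - have been examined and must be rehoused: set each one down in the foam-lined tray whose recess is cut to its shape and size, lying flat on the recess floor and upright as it is now. They are museum pieces, so put them down gently and never drop them, and leave the amber bottle and the swab jar standing where they are.

Things in the scene. Friction and masses are not known exactly. Their poses are not given: they have to be found in the camera images.
- book_mid (a point): small green cloth-bound book with gilt ornament, lying flat: 60 mm wide (its x, spine to fore-edge), 84 mm long (its y), 28 mm thick, 80 to 160 g. Point: its centre, half-way up. Like the other three pieces it lies in a white examination tray (340 x 360 mm, floor 4 mm thick, rim 16 mm high), their centres 70 mm or more from the rim; a small brush (10 mm high) lies in the middle of that tray
- penbox_mid (a point): long narrow dark wooden pen box with two brass bands: 32 mm wide (its x), 110 mm long (its y), 28 mm high, 80 to 170 g. Point: its centre, half-way up
- pot_mid (a point): small round brass pounce pot with a pierced top: 46 mm across, 50 mm high, upright, 110 to 225 g. Point: its centre, half-way up, 25 mm above its foot
- inkwell_mid (a point): large round pewter inkwell: body 62 mm across and 36 mm high, domed lid with a small knob up to 50 mm, upright, 195 to 390 g. Point: on its axis 25 mm above its foot
- bed_book_floor (a point): fitted tray of the book: fixed card tray, 102 mm (x) by 150 mm (y), 20 mm high, lined with dark grey foam. The foam's top is 18 mm above the bench and has one broad rectangular recess, 74 mm (x) by 98 mm (y), cut in it, 8 mm deep with a white floor, 7 mm larger all round than its piece (no room for fingers). Point: centre of the recess floor, 10 mm above the bench; z up, y along the recess's long side.
- bed_penbox_floor (a point): fitted tray of the pen box: fixed card tray, 102 mm (x) by 150 mm (y), 20 mm high, lined with dark grey foam. The foam's top is 18 mm above the bench and has one long narrow rectangular recess, 46 mm (x) by 124 mm (y), cut in it, 8 mm deep with a white floor, 7 mm larger all round than its piece (no room for fingers). Point: centre of the recess floor, 10 mm above the bench; z up, y along the recess's long side.
- bed_pot_floor (a point): fitted tray of the pounce pot: fixed card tray, 102 mm (x) by 150 mm (y), 20 mm high, lined with dark grey foam. The foam's top is 18 mm above the bench and has one small round recess, 60 mm across, cut in it, 8 mm deep with a white floor, 7 mm larger all round than its piece (no room for fingers). Point: centre of the recess floor, 10 mm above the bench; z up.
- bed_inkwell_floor (a point): fitted tray of the inkwell: fixed card tray, 102 mm (x) by 150 mm (y), 20 mm high, lined with dark grey foam. The foam's top is 18 mm above the bench and has one large round recess, 76 mm across, cut in it, 8 mm deep with a white floor, 7 mm larger all round than its piece (no room for fingers). Point: centre of the recess floor, 10 mm above the bench; z up.
- bottle_mid (a point): amber glass bottle, 44 mm across and 110 mm tall, standing between the white tray and the foam-lined trays. Point: its centre, half-way up
- jar_mid (a point): open glass jar of cotton swabs, 50 mm across, the glass 75 mm tall and the swabs up to 135 mm, standing beyond the bottle. Point: on its axis, 37.5 mm above the bench
Things that resemble listed ones, but are neither listed nor needed, are in the scene too. Of the things like the part that bears book_mid, leave any that is blue; of the rest the smaller one is meant.

How it is judged:
At the end, for the whole second after the job is handed in: Each of the four pieces is at rest in its own recess: centre within 12 mm of the recess centre, on the floor (within 4 mm in height), tilted less than 0.08 rad, and the book and pen box lie along their recess within 0.2 rad (either way round) (horizontal distance between book_mid and bed_book_floor below 0.012 m and z of book_mid in the frame of bed_book_floor between 0.01 and 0.018 m and angle between each of book_mid, penbox_mid, pot_mid, inkwell_mid's own z axis and vertical below 0.08 rad and linear speed of each of book, penbox, pot, inkwell below 0.02 m/s and angle between the y axis of book_mid and the y axis of bed_book_floor, either way round below 0.2 rad and horizontal distance between penbox_mid and bed_penbox_floor below 0.012 m and z of penbox_mid in the frame of bed_penbox_floor between 0.01 and 0.018 m and angle between the y axis of penbox_mid and the y axis of bed_penbox_floor, either way round below 0.2 rad and horizontal distance between pot_mid and bed_pot_floor below 0.012 m and z of pot_mid in the frame of bed_pot_floor between 0.021 and 0.029 m and horizontal distance between inkwell_mid and bed_inkwell_floor below 0.012 m and z of inkwell_mid in the frame of bed_inkwell_floor between 0.021 and 0.029 m); the robot touches nothing.
It fails at once if a piece is let go in mid-air, more than 3 cm above its resting height ((height (world z) of book_mid above 0.054 m and contact force between book and the fingers below 0.02 N) or (height (world z) of penbox_mid above 0.054 m and contact force between penbox and the fingers below 0.02 N) or (height (world z) of pot_mid above 0.065 m and contact force between pot and the fingers below 0.02 N) or (height (world z) of inkwell_mid above 0.065 m and contact force between inkwell and the fingers below 0.02 N)).
It fails at once if the bottle is moved more than 3 cm or tipped (distance of bottle_mid from where it was at the start of the episode above 0.03 m or angle between bottle_mid's own z axis and vertical above 0.3 rad).
It fails at once if the jar is moved more than 3 cm or tipped (distance of jar_mid from where it was at the start of the episode above 0.03 m or angle between jar_mid's own z axis and vertical above 0.3 rad).
It also fails if it takes over 106 s, if anything falls off the work surface, if the arm or the gripper's body presses on something with over 40 N, if the wrist force passes 120 N, or if a joint passes its speed limit or range.

## Robot

A 6-joint arm with a two-finger parallel gripper is mounted at the origin on the work surface. World frame = base frame: x ahead of the robot, y to its left, z up, the work surface at z = 0. Lengths are in m, angles in rad, forces in N, time in s.
With the tool pointing down it reaches from about 0.3 to 0.775 m from the base axis. Payload 14.6 kg.
Tool frame: the origin (TCP) lies midway between the tips of the shut fingers; the grasp point (between the pads) lies 19 mm behind it (ctrl.pinch_z is the distance from the TCP to the grasp point, in m); z points along the fingers, y is the line along which they close (so a half turn about z gives the same grasp; the last joint's range is limited). The gripper opens to 94 mm and grips with 3 to 60 N. Pads are 16 mm wide; open, the fingers measure 119 mm over their backs; the gripper's body (75 mm by 177 mm) begins 78 mm behind the grasp point.
Start: joints at [1.239, 0.3, 1.521, -0, 1.321, -0.067], TCP at [0.144, 0.531, 0.205] pointing down, gripper open.
Joint ranges: [-3.03, 3.03], [-0.79, 2.21], [0.23, 2.52], [-1.04, 4.18], [0, 3.07], [-2.55, 2.55]. Speed limits (rad/s): [2.22, 2.22, 2.57, 3.14, 3.14, 3.14].

## Interface

Orientations are given as [roll, pitch, yaw] about the fixed x, y, z axes, in that order (R = Rz(yaw) Ry(pitch) Rx(roll)).
In Python, from station import ctrl gives the robot as it stands.
- The arm moves only by the tool jog_arm, never from a script. Its argument "motion" is a list of rows, each a list of 7 numbers: the shift along the tool's x, y, z in m, then the turn, a rotation vector about the tool's x, y, z in rad, then the opening, from -1 (shut) to 1 (fully open). In form: [[tx, ty, tz, rx, ry, rz, gripper], ...]. A call has 1 to 5 rows; each row shifts and turns the commanded pose from where the row before left it, along the tool's axes as they then stand; what a row does not reach is not made up. A row lasts 1/10 s, in which the tool goes at most 50 mm and 8.59 degrees, less where a joint would pass 70% of its speed; a pose out of reach is approached as far as the arm can. A call is refused whole if a number of a shift passes 0.05 or a number of a turn 0.15, either way. A call with a gripper value outside its range is refused whole. The fingers move at their own pace and stop on an object; "squeeze" is the grip in N (left out, the last holds). Time passes only in rows, so rows that do not move let the fingers close. It gives the time, the measured TCP pose, the force, the opening and the grip force at its end, in the units of the state.
- ctrl.get_obs(): the state, without advancing time (a new reading comes with each control period).
- ctrl.camera(name): name is "scene" or "top" or "wrist"; returns the picture (480x640x3 uint8, red, green, blue); there is no depth.
- ctrl.camera_model(name): a dict with "intrinsics" (3x3 intrinsics, pixels), "rvec" (rotation vector, rad) and "tvec" (3), from world to camera coordinates, as OpenCV has them. Camera axes: x right, y down, z forward; pixel columns grow to the right and rows downward; lengths in m; the calibration is good to about 2 mm. A picture is of the moment at which its call begins: read the wrist's pose just before it. camera_model takes no time and is no camera call; for the wrist camera it gives the pose at the moment of the call.
- ctrl.hand_in(): hands the job in; it is judged then, once.
The state is a dict: "time_s": time; "qpos": joint angles; "joint_vel": joint speeds; "tau": joint torques, N m; "ee_pos": TCP position; "eef_rot": TCP orientation; "force": force on the tool from outside, world axes, zero at the start; "moment": the same for the moment, N m; "grip_width": finger opening in m; "grip_force": force on a finger pad.
Only numpy, scipy, OpenCV 4.12 (cv2) and the standard library are available. Lean on these libraries where they do the work, as an engineer would, in place of code of your own. Each camera call takes 0.05 s, during which the arm holds its last target. There are 200 camera calls.

## Working session

There is one attempt and no reset: what is moved stays moved. The work goes in short steps, Python scripts to look and compute and a tool call to move; the robot and the scene stay as the last step left them, time stands still between calls to the robot, and variables do not carry over. Pictures are saved under pics/ and viewed, at most 14 in all, crops included, and the job is handed in when it is done.

Besides the shell and the picture viewer there is one more tool, called after "Call:" as name(argument=value, ...), one argument or row to a line, values as JSON. jog_arm: Moves the arm, as the interface text tells. Its arguments: {"type":"object","properties":{"motion":{"type":"array"},"squeeze":{"type":"number"}},"required":["motion"]}

```bash
ls; mkdir -p pics; python3 - <<'E'
from station import ctrl
import cv2
for n in("top","scene"):
    cv2.imwrite(f"pics/{n}0.png",ctrl.camera(n)[:,:,::-1]); m=ctrl.camera_model(n); print(n,m)
print(ctrl.get_obs(),ctrl.pinch_z)
E
```

```text
pics
top {'intrinsics': array([[580.41642145,   0.        , 325.48714812],
       [  0.        , 580.41642145, 227.2916532 ],
       [  0.        ,   0.        ,   1.        ]]), 'rvec': array([ 2.08977999, -2.14034377,  0.17671546]), 'tvec': array([-0.05701852,  0.47901478,  1.32351219])}
scene {'intrinsics': array([[524.64198434,   0.        , 318.70503302],
       [  0.        , 524.64198434, 236.77269108],
       [  0.        ,   0.        ,   1.        ]]), 'rvec': array([ 0.97057631,  2.33791975, -1.18572872]), 'tvec': array([ 0.39125313, -0.10311032,  1.43723993])}
{'time_s': 0.1, 'qpos': array([ 1.23938870e+00,  3.00400791e-01,  1.52151279e+00, -1.29786990e-05,
        1.32068295e+00, -6.66236166e-02]), 'joint_vel': array([-0.00109301,  0.00033754, -0.00201033,  0.00185275, -0.00073737,
        0.00092027]), 'tau': array([ 1.03006954e-03, -5.32632172e+01, -3.53290057e+01,  7.09584542e-02,
        2.35468056e-02, -4.41026407e-05]), 'ee_pos': array([0.14387945, 0.53060996, 0.20495378]), 'eef_rot': array([-3.14059017e+00, -5.42883648e-05,  2.87681184e+00]), 'force': array([-0.15320501, -0.2870186 ,  0.64137202]), 'moment': array([-0.05647943,  0.03103138, -0.04802498]), 'grip_force': 0.0, 'grip_width': 0.09419070342871762} 0.0188
```

View pics/top0.png

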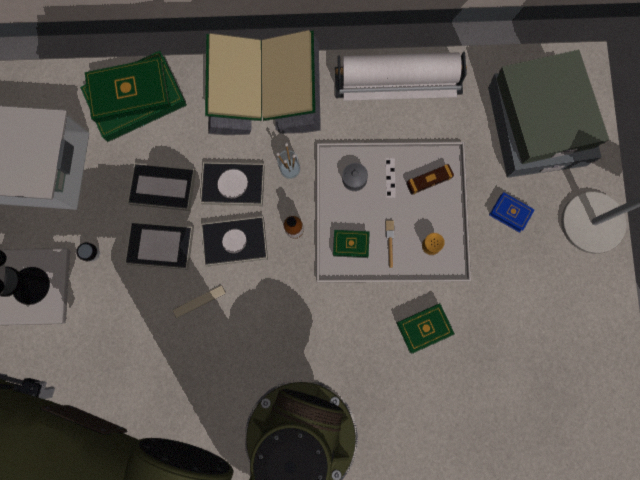

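View pics/scene0.png

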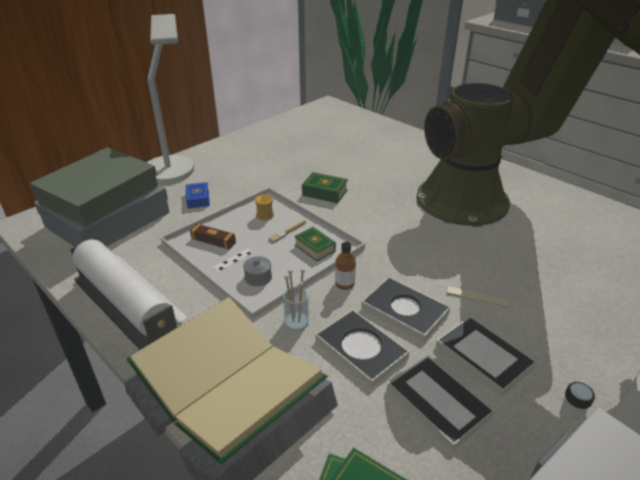

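The book could be confused with these: the green book in the tray at (351,243), the larger green book at (426,328), the blue book at (512,211), and the big green books at (130,90). I choose the one in the tray at (351,243). In the trays, the inkwell recess is (232,183), the pot recess (234,240), the pen box recess (162,186) and the book recess (158,245).

```bash
cat > h.py <<'E'
import numpy as np, cv2
from scipy.spatial.transform import Rotation as R
from station import ctrl
def ray(m,uv,z):
    Rm=cv2.Rodrigues(m["rvec"])[0]; c=-Rm.T@m["tvec"]
    d=Rm.T@np.linalg.inv(m["intrinsics"])@np.array([uv[0],uv[1],1.])
    return (c+d*(z-c[2])/d[2])[:2]
def pts(m,uvs,z): return np.array([ray(m,u,z) for u in uvs])
def proj(m,p): return cv2.projectPoints(np.array([p],float),m["rvec"],m["tvec"],m["intrinsics"],None)[0][0,0]
def comp(mask,seed,r=6):
    n,l,s,c=cv2.connectedComponentsWithStats(mask.astype(np.uint8))
    u,v=map(int,seed); w=l[max(0,v-r):v+r+1,max(0,u-r):u+r+1].ravel(); w=w[w>0]
    k=np.bincount(w).argmax()
    M=cv2.morphologyEx((l==k).astype(np.uint8),cv2.MORPH_CLOSE,np.ones((9,9)))
    return max(cv2.findContours(M,cv2.RETR_EXTERNAL,cv2.CHAIN_APPROX_NONE)[0],key=cv2.contourArea)
def rect(m,cnt,z):
    "centre (mm), long-axis direction from +x (deg), sizes (mm)"
    w=pts(m,cnt[:,0],z)*1000
    (c,s,a)=cv2.minAreaRect(w.astype(np.float32))
    if s[0]<s[1]: a+=90; s=s[::-1]
    return np.round(c,1),round(a%180,1),np.round(s,1)
E
python3 - <<'E'
from h import *
im=cv2.imread("pics/top0.png"); m=ctrl.camera_model("top"); hsv=cv2.cvtColor(im,cv2.COLOR_BGR2HSV)
g=im.max(2); sat=hsv[:,:,1]
out=im.copy()
for n,s,mask,z in [("book",(351,243),sat>90,.018),("penbox",(430,178),sat>90,.018),("pot",(432,243),sat>90,.029),("ink",(354,176),g<115,.022),
  ("bbook",(158,245),g>85,.01),("bpen",(162,186),g>85,.01),("bpot",(234,240),g>110,.01),("bink",(232,183),g>110,.01),("bottle",(292,226),sat>90,.05)]:
    c=comp(mask,s); cv2.drawContours(out,[c],-1,(0,0,255),1); print(n,*rect(m,c,z))
for n,s,z in [("jarbase",(290,172),0),("bottlebase",(293,228),.03)]: print(n,ray(m,s,z))
cv2.imwrite("pics/seg.png",cv2.resize(out[120:360,110:510],None,fx=2,fy=2,interpolation=cv2.INTER_NEAREST))
E
```

```text
book [ 442.7 -127.5] 85.7 [82.8 61.1]
penbox [ 596.3 -324.3] 110.8 [112.9  37.3]
pot [ 434.8 -320.7] 144.2 [54.8 45.9]
ink [ 616.4 -137.5] 19.6 [94.  66.7]
bbook [450.3 335.8] 83.7 [93.8 70.9]
bpen [597.2 334.6] 82.6 [119.7  41.5]
bpot [459.  154.2] 74.6 [54.4 52.4]
bink [600.8 158.6] 88.4 [71.8 66. ]
bottle [483.9   8.9] 179.2 [43.2 40. ]
jarbase [0.62761792 0.0172798 ]
bottlebase [0.48043858 0.00923386]
```

View pics/seg.png

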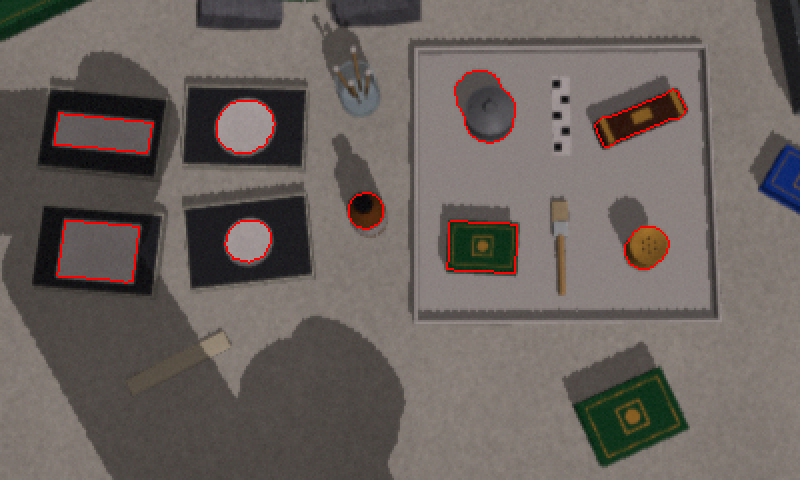

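The contours fit well: the in-tray book measures 83x61 mm, so it is the smaller green one. The inkwell contour includes its shadow, so I'll re-measure it with the wrist camera. Next is a short planner.

```bash
cat >> h.py <<'E'
def plan(p,yaw_deg,grip,step=.045,n=None,frm=None,tstep=.14):
    "rows from the measured pose to world p (m), tool down at yaw; rounded rows are accumulated"
    o=ctrl.get_obs()
    P,A=(o["ee_pos"],R.from_euler("xyz",o["eef_rot"])) if frm is None else (np.array(frm[:3]),R.from_euler("xyz",[np.pi,0,np.radians(frm[3])]))
    B=R.from_euler("xyz",[np.pi,0,np.radians(yaw_deg)]); B2=R.from_euler("xyz",[np.pi,0,np.radians(yaw_deg+180)])
    if (A.inv()*B2).magnitude()<(A.inv()*B).magnitude(): pass
    p=np.array(p,float); k=n or int(max(np.ceil(np.linalg.norm(p-P)/step),np.ceil((A.inv()*B).magnitude()/tstep),1))
    rows=[]
    for i in range(k):
        t=np.round(A.inv().apply((p-P)/(k-i)),3); w=np.round((A.inv()*B).as_rotvec()/(k-i),3)
        rows.append([float(x) for x in [*t,*w,grip]]); P=P+A.apply(t); A=A*R.from_rotvec(w)
    for i in range(0,k,5): print(str(rows[i:i+5]).replace(" ",""))
E
python3 - <<'E'
from h import *
plan((.443,-.127,.23),85.7,1)
E
```

```text
[[-0.027,-0.033,-0.001,-0.0,0.0,0.081,1.0],[-0.03,-0.03,-0.001,-0.0,0.0,0.081,1.0],[-0.032,-0.028,-0.002,-0.0,0.0,0.081,1.0],[-0.034,-0.025,-0.001,-0.0,0.0,0.081,1.0],[-0.036,-0.022,-0.002,-0.0,0.0,0.081,1.0]]
[[-0.038,-0.019,-0.001,-0.0,0.0,0.081,1.0],[-0.039,-0.016,-0.002,-0.0,0.0,0.081,1.0],[-0.04,-0.013,-0.001,-0.0,0.0,0.081,1.0],[-0.041,-0.01,-0.002,-0.0,0.0,0.081,1.0],[-0.042,-0.006,-0.001,-0.0,0.0,0.082,1.0]]
[[-0.043,-0.003,-0.002,-0.0,0.0,0.081,1.0],[-0.043,0.0,-0.001,-0.0,0.0,0.082,1.0],[-0.042,0.004,-0.002,-0.0,0.0,0.081,1.0],[-0.042,0.007,-0.001,-0.0,0.0,0.082,1.0],[-0.041,0.011,-0.002,-0.0,0.0,0.081,1.0]]
[[-0.041,0.014,-0.001,-0.0,0.0,0.082,1.0],[-0.039,0.018,-0.002,-0.0,0.001,0.081,1.0]]
```

Call:
jog_arm(
  motion=[
    [-0.027, -0.033, -0.001, 0, 0, 0.081, 1],
    [-0.03, -0.03, -0.001, 0, 0, 0.081, 1],
    [-0.032, -0.028, -0.002, 0, 0, 0.081, 1],
    [-0.034, -0.025, -0.001, 0, 0, 0.081, 1],
    [-0.036, -0.022, -0.002, 0, 0, 0.081, 1],
  ],
)

```text
time_s: 0.6
ee_pos: [0.2324, 0.3364, 0.2122]
eef_rot: [-3.141, 0.0, 2.469]
force: [0.3, 0.8, 0.6]
grip_width: 0.0939
grip_force: 0.0
```

Call:
jog_arm(
  motion=[
    [-0.038, -0.019, -0.001, 0, 0, 0.081, 1],
    [-0.039, -0.016, -0.002, 0, 0, 0.081, 1],
    [-0.04, -0.013, -0.001, 0, 0, 0.081, 1],
    [-0.041, -0.01, -0.002, 0, 0, 0.081, 1],
    [-0.042, -0.006, -0.001, 0, 0, 0.082, 1],
  ],
)

```text
time_s: 1.1
ee_pos: [0.3204, 0.1443, 0.2196]
eef_rot: [3.141, 0.0, 2.063]
force: [0.2, 0.1, -0.2]
grip_width: 0.0937
grip_force: 0.0
```

Call:
jog_arm(
  motion=[
    [-0.043, -0.003, -0.002, 0, 0, 0.081, 1],
    [-0.043, 0, -0.001, 0, 0, 0.082, 1],
    [-0.042, 0.004, -0.002, 0, 0, 0.081, 1],
    [-0.042, 0.007, -0.001, 0, 0, 0.082, 1],
    [-0.041, 0.011, -0.002, 0, 0, 0.081, 1],
  ],
)

```text
time_s: 1.6
ee_pos: [0.4079, -0.0505, 0.2274]
eef_rot: [-3.141, -0.0, 1.655]
force: [0.3, 1.2, 0.2]
grip_width: 0.0939
grip_force: 0.0
```

Call:
jog_arm(
  motion=[
    [-0.041, 0.014, -0.001, 0, 0, 0.082, 1],
    [-0.039, 0.018, -0.002, 0, 0, 0.081, 1],
    [0, 0, 0, 0, 0, 0, 1],
    [0, 0, 0, 0, 0, 0, 1],
  ],
)

```text
time_s: 2.0
ee_pos: [0.4432, -0.1273, 0.2298]
eef_rot: [-3.14, -0.001, 1.495]
force: [0.3, 0.7, -0.6]
grip_width: 0.0938
grip_force: 0.0
```

```bash
python3 - <<'E'
from h import *
m=ctrl.camera_model("wrist"); im=ctrl.camera("wrist")[:,:,::-1].copy(); cv2.imwrite("pics/w1.png",im)
print(proj(m,(.443,-.127,.032)),m["intrinsics"][0,0],-cv2.Rodrigues(m["rvec"])[0].T@m["tvec"])
s=cv2.cvtColor(im,cv2.COLOR_BGR2HSV)[:,:,1]
c=comp(s>90,proj(m,(.443,-.127,.032)),20); print(rect(m,c,.032))
E
```

```text
[319.23656702 217.52755095] 361.10400773688 [ 0.4498101  -0.05952776  0.40838127]
(array([ 443.1, -127. ]), 85.7, array([82.5, 57.8]))
```

View pics/w1.png

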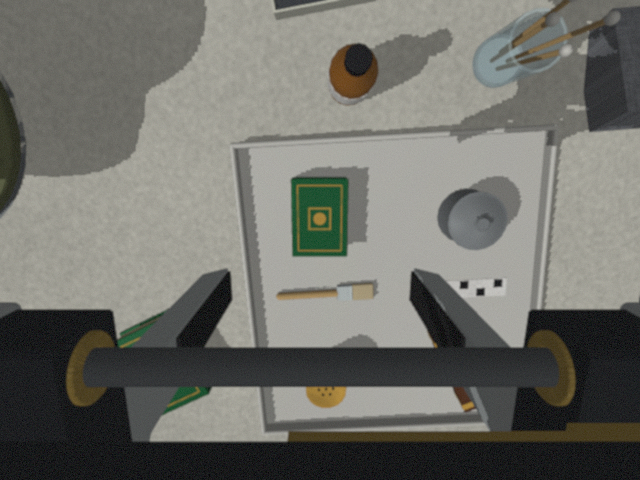

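Call:
jog_arm(
  motion=[
    [0, 0, 0.045, 0, 0, 0, 1],
    [0, 0, 0.045, 0, 0, 0, 1],
    [0, 0, 0.045, 0, 0, 0, 1],
    [0, 0, 0.04, 0, 0, 0, 1],
    [0, 0, 0.025, 0, 0, 0, 1],
  ],
)

```text
time_s: 2.55
ee_pos: [0.4421, -0.1254, 0.0282]
eef_rot: [-3.139, -0.001, 1.498]
force: [0.6, 0.3, 0.3]
grip_width: 0.0942
grip_force: 0.0
```

Call:
jog_arm(
  motion=[
    [0, 0, 0.015, 0, 0, 0, 1],
    [0, 0, 0, 0, 0, 0, 1],
    [0, 0, 0, 0, 0, 0, 0.3],
    [0, 0, 0, 0, 0, 0, -1],
    [0, 0, 0, 0, 0, 0, -1],
  ],
  squeeze=20,
)

```text
time_s: 3.05
ee_pos: [0.444, -0.1271, 0.0164]
eef_rot: [3.14, 0.0, 1.496]
force: [0.0, -0.2, 0.2]
grip_width: 0.0738
grip_force: 0.0
```

Call:
jog_arm(
  motion=[
    [0, 0, 0, 0, 0, 0, -1],
    [0, 0, 0, 0, 0, 0, -1],
    [0, 0, 0, 0, 0, 0, -1],
    [0, 0, 0, 0, 0, 0, -1],
    [0, 0, 0, 0, 0, 0, -1],
  ],
)

```text
time_s: 3.55
ee_pos: [0.4436, -0.1271, 0.0159]
eef_rot: [3.141, 0.0, 1.496]
force: [-2.6, 0.5, 6.7]
grip_width: 0.0595
grip_force: 20.0
```

```bash
python3 - <<'E'
from h import *
plan((.451,.334,.24),83.7,-1,step=.04,frm=(.4435,-.127,.235,85.7))
im=cv2.imread("pics/top0.png"); m=ctrl.camera_model("top")
# foam outlines -> tray centres/angles cross-check
g=im.max(2)
for n,s,cc in [("book",(137,245),0),("pen",(137,186),0),("pot",(212,240),0),("ink",(208,183),0)]:
    c=comp(g<48,s,3); print(n,rect(m,c,.018))
E
```

```text
[[0.038,-0.002,-0.0,0.0,-0.0,0.003,-1.0],[0.038,-0.002,-0.0,-0.0,-0.0,0.003,-1.0],[0.038,-0.003,-0.001,-0.0,-0.0,0.003,-1.0],[0.038,-0.003,-0.0,-0.0,-0.0,0.003,-1.0],[0.038,-0.003,-0.001,-0.0,-0.0,0.003,-1.0]]
[[0.039,-0.003,-0.0,-0.0,-0.0,0.003,-1.0],[0.038,-0.003,-0.001,-0.0,-0.0,0.003,-1.0],[0.039,-0.003,-0.0,-0.0,-0.0,0.003,-1.0],[0.038,-0.003,-0.001,-0.0,-0.0,0.003,-1.0],[0.039,-0.003,-0.0,-0.0,-0.0,0.003,-1.0]]
[[0.038,-0.003,-0.001,-0.0,-0.0,0.002,-1.0],[0.039,-0.004,-0.0,-0.0,-0.0,0.003,-1.0]]
book (array([450.1, 335.2]), 83.8, array([144.6,  97.4]))
pen (array([596.5, 333.8]), 82.3, array([144.8,  97.9]))
pot (array([456.3, 153.3]), 95.3, array([143. ,  94.4]))
ink (array([599.7, 158.5]), 86.7, array([143. ,  94.2]))
```

Call:
jog_arm(
  motion=[
    [0, 0, -0.01, 0, 0, 0, -1],
    [0, 0, -0.03, 0, 0, 0, -1],
    [0, 0, -0.045, 0, 0, 0, -1],
    [0, 0, -0.045, 0, 0, 0, -1],
    [0, 0, -0.045, 0, 0, 0, -1],
  ],
)

```text
time_s: 4.05
ee_pos: [0.443, -0.1269, 0.1929]
eef_rot: [3.141, 0.0, 1.496]
force: [0.7, -0.8, -1.2]
grip_width: 0.0599
grip_force: 20.0
```

Call:
jog_arm(
  motion=[
    [0, 0, -0.045, 0, 0, 0, -1],
    [0.038, -0.002, 0, 0, 0, 0.003, -1],
    [0.038, -0.002, 0, 0, 0, 0.003, -1],
    [0.038, -0.003, -0.001, 0, 0, 0.003, -1],
    [0.038, -0.003, 0, 0, 0, 0.003, -1],
  ],
)

```text
time_s: 4.55
ee_pos: [0.4452, 0.0266, 0.2372]
eef_rot: [3.141, -0.0, 1.483]
force: [1.0, -0.2, -0.9]
grip_width: 0.06
grip_force: 20.0
```

Call:
jog_arm(
  motion=[
    [0.038, -0.003, -0.001, 0, 0, 0.003, -1],
    [0.039, -0.003, 0, 0, 0, 0.003, -1],
    [0.038, -0.003, -0.001, 0, 0, 0.003, -1],
    [0.039, -0.003, 0, 0, 0, 0.003, -1],
    [0.038, -0.003, -0.001, 0, 0, 0.003, -1],
  ],
)

```text
time_s: 5.05
ee_pos: [0.448, 0.2194, 0.24]
eef_rot: [3.141, -0.0, 1.469]
force: [0.5, -0.0, -0.4]
grip_width: 0.0599
grip_force: 20.0
```

Call:
jog_arm(
  motion=[
    [0.039, -0.003, 0, 0, 0, 0.003, -1],
    [0.038, -0.003, -0.001, 0, 0, 0.002, -1],
    [0.039, -0.004, 0, 0, 0, 0.003, -1],
    [0, 0, 0, 0, 0, 0, -1],
    [0, 0, 0, 0, 0, 0, -1],
  ],
)

```text
time_s: 5.55
ee_pos: [0.4503, 0.3343, 0.2404]
eef_rot: [-3.141, 0.001, 1.462]
force: [-0.2, -0.3, -1.0]
grip_width: 0.06
grip_force: 20.0
```

```bash
python3 - <<'E'
from h import *
m=ctrl.camera_model("wrist"); im=ctrl.camera("wrist")[:,:,::-1].copy(); cv2.imwrite("pics/w2.png",im)
for p in [(.4505,.335,.01),(.597,.3335,.01),(.458,.1535,.01),(.6,.158,.01)]: print(proj(m,p))
E
```

```text
[319.50773273 211.98581011]
[447.99405294 199.48115909]
[341.03550162 352.72983493]
[453.83732819 338.52893101]
```

View pics/w2.png

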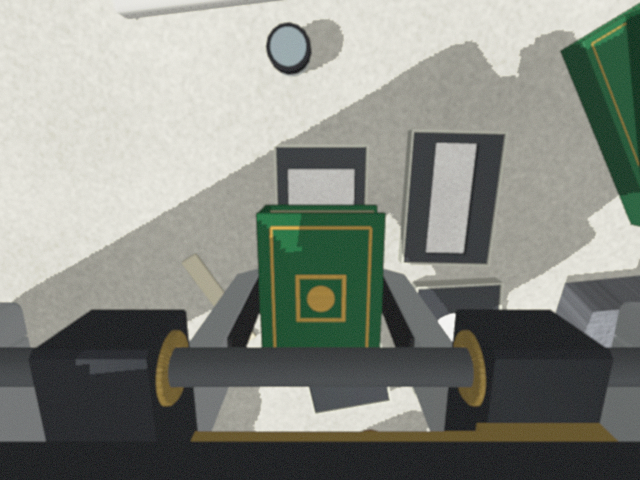

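The wrist view shows the book held level above its recess. The recess edges are at u=288..354, against a predicted centre of 319.5. The pen recess is at about (451,198), against a predicted (448,199). Lowering now.

Call:
jog_arm(
  motion=[
    [0, 0, 0.045, 0, 0, 0, -1],
    [0, 0, 0.045, 0, 0, 0, -1],
    [0, 0, 0.045, 0, 0, 0, -1],
    [0, 0, 0.04, 0, 0, 0, -1],
    [0, 0, 0.02, 0, 0, 0, -1],
  ],
)

```text
time_s: 6.1
ee_pos: [0.4497, 0.332, 0.0426]
eef_rot: [-3.139, 0.003, 1.459]
force: [0.3, -0.1, -1.1]
grip_width: 0.0597
grip_force: 20.0
```

Call:
jog_arm(
  motion=[
    [0, 0, 0.012, 0, 0, 0, -1],
    [0, 0, 0.006, 0, 0, 0, -1],
    [0, 0, 0.003, 0, 0, 0, -1],
    [0, 0, 0.001, 0, 0, 0, -1],
    [0, 0, 0, 0, 0, 0, -1],
  ],
)

```text
time_s: 6.6
ee_pos: [0.4511, 0.3344, 0.0243]
eef_rot: [3.141, -0.001, 1.461]
force: [0.5, -0.3, -1.6]
grip_width: 0.0596
grip_force: 20.0
```

Call:
jog_arm(
  motion=[
    [0, 0, 0.002, 0, 0, 0, -1],
    [0, 0, 0, 0, 0, 0, -1],
  ],
)

```text
time_s: 6.8
ee_pos: [0.4509, 0.3344, 0.0219]
eef_rot: [3.141, -0.001, 1.461]
force: [1.0, 1.1, 0.7]
grip_width: 0.0598
grip_force: 20.0
```

Call:
jog_arm(
  motion=[
    [0, 0, 0.0005, 0, 0, 0, -1],
    [0, 0, 0, 0, 0, 0, -1],
  ],
)

```text
time_s: 7.0
ee_pos: [0.451, 0.3344, 0.0219]
eef_rot: [3.141, -0.001, 1.461]
force: [-1.6, -1.4, 7.8]
grip_width: 0.0603
grip_force: 20.0
```

Contact at 7.8 N. Release, rise, and go to the pen box.

Call:
jog_arm(
  motion=[
    [0, 0, 0, 0, 0, 0, 0.5],
    [0, 0, 0, 0, 0, 0, 0.5],
    [0, 0, 0, 0, 0, 0, 0.5],
    [0, 0, -0.01, 0, 0, 0, 0.5],
    [0, 0, -0.03, 0, 0, 0, 0.6],
  ],
)

```text
time_s: 7.5
ee_pos: [0.4495, 0.3334, 0.0597]
eef_rot: [-3.138, 0.003, 1.461]
force: [0.7, -0.0, 1.0]
grip_width: 0.074
grip_force: 0.0
```

Call:
jog_arm(
  motion=[
    [0, 0, -0.04, 0, 0, 0, 1],
    [0, 0, -0.045, 0, 0, 0, 1],
    [0, 0, -0.045, 0, 0, 0, 1],
    [0, 0, -0.045, 0, 0, 0, 1],
    [0, 0, 0, 0, 0, 0, 1],
  ],
)

```text
time_s: 8.0
ee_pos: [0.4521, 0.3352, 0.2431]
eef_rot: [3.133, -0.007, 1.461]
force: [0.7, -0.1, -0.6]
grip_width: 0.0938
grip_force: 0.0
```

```bash
python3 - <<'E'
from h import *
m=ctrl.camera_model("wrist"); im=ctrl.camera("wrist")[:,:,::-1].copy(); cv2.imwrite("pics/w3.png",im)
s=cv2.cvtColor(im,cv2.COLOR_BGR2HSV)[:,:,1]
c=comp(s>90,proj(m,(.451,.3344,.038)),20); print(rect(m,c,.038))
plan((.596,-.324,.24),110.8,1)
w1=dict(m)
E
```

```text
(array([452.3, 333.9]), 83.6, array([83.1, 57.5]))
[[-0.043,0.014,-0.0,0.0,-0.0,-0.032,1.0],[-0.043,0.013,-0.0,0.0,-0.0,-0.032,1.0],[-0.043,0.012,-0.0,0.0,-0.0,-0.031,1.0],[-0.044,0.01,-0.0,0.0,-0.0,-0.032,1.0],[-0.044,0.009,-0.0,0.0,-0.0,-0.031,1.0]]
[[-0.044,0.008,-0.0,0.001,-0.0,-0.032,1.0],[-0.045,0.006,-0.0,0.001,-0.0,-0.031,1.0],[-0.045,0.005,-0.0,0.0,-0.0,-0.031,1.0],[-0.045,0.003,-0.0,0.001,-0.0,-0.032,1.0],[-0.045,0.002,-0.0,0.0,-0.0,-0.031,1.0]]
[[-0.045,0.0,-0.0,0.001,-0.0,-0.032,1.0],[-0.045,-0.001,-0.001,0.0,-0.001,-0.031,1.0],[-0.045,-0.002,-0.0,0.001,-0.0,-0.032,1.0],[-0.044,-0.004,-0.0,0.0,-0.001,-0.031,1.0],[-0.045,-0.005,-0.001,0.001,-0.0,-0.032,1.0]]
```

Call:
jog_arm(
  motion=[
    [-0.043, 0.014, 0, 0, 0, -0.032, 1],
    [-0.043, 0.013, 0, 0, 0, -0.032, 1],
    [-0.043, 0.012, 0, 0, 0, -0.031, 1],
    [-0.044, 0.01, 0, 0, 0, -0.032, 1],
    [-0.044, 0.009, 0, 0, 0, -0.031, 1],
  ],
)

```text
time_s: 8.55
ee_pos: [0.4981, 0.1127, 0.235]
eef_rot: [-3.14, 0.0, 1.62]
force: [0.5, -0.2, -0.3]
grip_width: 0.0942
grip_force: 0.0
```

Call:
jog_arm(
  motion=[
    [-0.044, 0.008, 0, 0, 0, -0.032, 1],
    [-0.045, 0.006, 0, 0, 0, -0.031, 1],
    [-0.045, 0.005, 0, 0, 0, -0.031, 1],
    [-0.045, 0.003, 0, 0, 0, -0.032, 1],
    [-0.045, 0.002, 0, 0, 0, -0.031, 1],
  ],
)

```text
time_s: 9.05
ee_pos: [0.5469, -0.1074, 0.2349]
eef_rot: [-3.14, -0.001, 1.777]
force: [0.5, 1.0, 1.1]
grip_width: 0.0938
grip_force: 0.0
```

Call:
jog_arm(
  motion=[
    [-0.045, 0, 0, 0, 0, -0.032, 1],
    [-0.045, -0.001, 0, 0, 0, -0.031, 1],
    [-0.045, -0.002, 0, 0, 0, -0.032, 1],
    [-0.044, -0.004, 0, 0, 0, -0.031, 1],
    [-0.045, -0.005, 0, 0, 0, -0.032, 1],
  ],
)

```text
time_s: 9.55
ee_pos: [0.5948, -0.3266, 0.2347]
eef_rot: [-3.14, -0.002, 1.935]
force: [0.1, 0.4, 0.3]
grip_width: 0.0937
grip_force: 0.0
```

Call:
jog_arm(
  motion=[
    [0, 0, 0, 0, 0, 0, 1],
    [0, 0, 0, 0, 0, 0, 1],
  ],
)

```text
time_s: 9.75
ee_pos: [0.5946, -0.3253, 0.234]
eef_rot: [-3.14, -0.002, 1.932]
force: [-0.2, 1.0, 0.5]
grip_width: 0.094
grip_force: 0.0
```

```bash
python3 - <<'E'
from h import *
m=ctrl.camera_model("wrist"); im=ctrl.camera("wrist")[:,:,::-1].copy(); cv2.imwrite("pics/w4.png",im)
s=cv2.cvtColor(im,cv2.COLOR_BGR2HSV)[:,:,1]
for p in [(.596,-.324,.032),(.435,-.321,.03),(.614,-.135,.04)]: print(proj(m,p))
c=comp(s>90,proj(m,(.596,-.324,.032)),20); print(rect(m,c,.032))
E
```

```text
[321.48651671 216.31741766]
[177.08381244 158.90793439]
[411.19555347  37.93431754]
(array([ 595.7, -323.2]), 110.8, array([105.8,  32.2]))
```

View pics/w4.png

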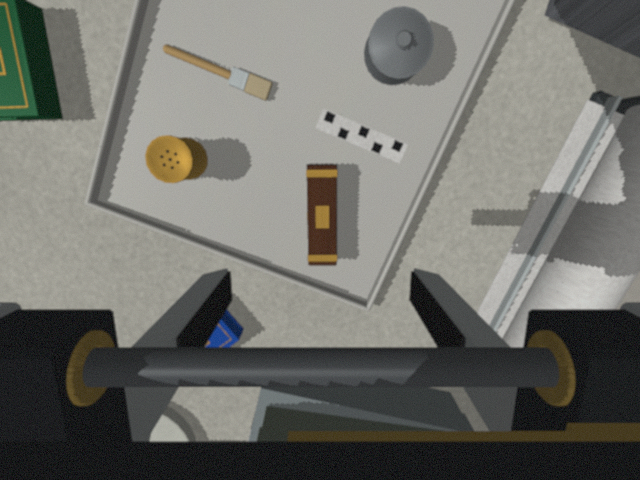

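The pen box is centred at (321,215), as predicted, with nothing in the way. Descending.

Call:
jog_arm(
  motion=[
    [0.001, 0.002, 0.045, 0, 0, 0, 1],
    [0, 0, 0.045, 0, 0, 0, 1],
    [0, 0, 0.045, 0, 0, 0, 0.6],
    [0, 0, 0.04, 0, 0, 0, 0.4],
    [0, 0, 0.025, 0, 0, 0, 0.4],
  ],
)

```text
time_s: 10.3
ee_pos: [0.5956, -0.321, 0.033]
eef_rot: [-3.14, -0.003, 1.935]
force: [-0.1, 0.7, -0.3]
grip_width: 0.0739
grip_force: 0.0
```

Call:
jog_arm(
  motion=[
    [0, 0, 0.012, 0, 0, 0, 0.4],
    [0, 0, 0.006, 0, 0, 0, 0.4],
    [0, 0, 0, 0, 0, 0, 0.2],
    [0, 0, 0, 0, 0, 0, -1],
    [0, 0, 0, 0, 0, 0, -1],
  ],
)

```text
time_s: 10.8
ee_pos: [0.5972, -0.3236, 0.0194]
eef_rot: [3.14, 0.002, 1.934]
force: [-0.3, 0.5, 0.6]
grip_width: 0.0451
grip_force: 0.0
```

Call:
jog_arm(
  motion=[
    [0, 0, 0, 0, 0, 0, -1],
    [0, 0, 0, 0, 0, 0, -1],
    [0, 0, 0, 0, 0, 0, -1],
    [0, 0, 0, 0, 0, 0, -1],
    [0, 0, 0, 0, 0, 0, -1],
  ],
)

```text
time_s: 11.3
ee_pos: [0.5968, -0.3236, 0.0186]
eef_rot: [3.141, 0.001, 1.934]
force: [-1.7, 0.3, 5.3]
grip_width: 0.0316
grip_force: 20.0
```

```bash
python3 - <<'E'
from h import *
o=ctrl.get_obs(); p=o["ee_pos"]
plan((.598,.333,.24),82.4,-1,step=.04,frm=(p[0],p[1],.235,np.degrees(o["eef_rot"][2])))
E
```

```text
[[0.036,0.014,-0.0,0.0,-0.0,0.029,-1.0],[0.036,0.013,-0.0,-0.0,-0.0,0.029,-1.0],[0.037,0.012,-0.0,-0.0,-0.0,0.029,-1.0],[0.037,0.011,-0.0,-0.0,-0.0,0.029,-1.0],[0.037,0.009,-0.0,-0.0,-0.0,0.029,-1.0]]
[[0.038,0.008,-0.0,-0.0,-0.0,0.029,-1.0],[0.038,0.007,-0.0,-0.0,-0.0,0.029,-1.0],[0.038,0.006,-0.0,-0.0,-0.0,0.029,-1.0],[0.038,0.005,-0.001,-0.0,-0.0,0.029,-1.0],[0.039,0.004,-0.0,-0.0,-0.0,0.029,-1.0]]
[[0.039,0.003,-0.001,-0.0,-0.0,0.029,-1.0],[0.039,0.002,-0.0,-0.0,-0.0,0.029,-1.0],[0.038,0.001,-0.001,-0.0,-0.0,0.03,-1.0],[0.039,-0.001,-0.0,-0.0,-0.0,0.029,-1.0],[0.038,-0.002,-0.001,-0.0,-0.0,0.03,-1.0]]
[[0.039,-0.003,-0.0,-0.0,-0.0,0.029,-1.0],[0.038,-0.003,-0.001,-0.0,-0.0,0.03,-1.0]]
```

Call:
jog_arm(
  motion=[
    [0, 0, -0.01, 0, 0, 0, -1],
    [0, 0, -0.03, 0, 0, 0, -1],
    [0, 0, -0.045, 0, 0, 0, -1],
    [0, 0, -0.045, 0, 0, 0, -1],
    [0, 0, -0.045, 0, 0, 0, -1],
  ],
)

```text
time_s: 11.8
ee_pos: [0.5963, -0.3231, 0.1952]
eef_rot: [-3.142, -0.0, 1.934]
force: [-0.3, -0.5, -1.9]
grip_width: 0.0321
grip_force: 20.0
```

Call:
jog_arm(
  motion=[
    [0, 0, -0.041, 0, 0, 0, -1],
    [0.036, 0.014, 0, 0, 0, 0.029, -1],
    [0.036, 0.013, 0, 0, 0, 0.029, -1],
    [0.037, 0.012, 0, 0, 0, 0.029, -1],
    [0.037, 0.011, 0, 0, 0, 0.029, -1],
  ],
)

```text
time_s: 12.3
ee_pos: [0.5979, -0.1674, 0.2344]
eef_rot: [3.141, -0.0, 1.816]
force: [0.4, -0.4, -1.8]
grip_width: 0.0321
grip_force: 20.0
```

Call:
jog_arm(
  motion=[
    [0.037, 0.009, 0, 0, 0, 0.029, -1],
    [0.038, 0.008, 0, 0, 0, 0.029, -1],
    [0.038, 0.007, 0, 0, 0, 0.029, -1],
    [0.038, 0.006, 0, 0, 0, 0.029, -1],
    [0.038, 0.005, -0.001, 0, 0, 0.029, -1],
  ],
)

```text
time_s: 12.8
ee_pos: [0.5967, 0.025, 0.2353]
eef_rot: [-3.142, -0.0, 1.672]
force: [0.3, 0.6, -1.3]
grip_width: 0.0318
grip_force: 20.0
```

Call:
jog_arm(
  motion=[
    [0.039, 0.004, 0, 0, 0, 0.029, -1],
    [0.039, 0.003, -0.001, 0, 0, 0.029, -1],
    [0.039, 0.002, 0, 0, 0, 0.029, -1],
    [0.038, 0.001, -0.001, 0, 0, 0.03, -1],
    [0.039, -0.001, 0, 0, 0, 0.029, -1],
  ],
)

```text
time_s: 13.3
ee_pos: [0.5973, 0.2193, 0.2375]
eef_rot: [3.141, -0.0, 1.526]
force: [0.3, -0.5, -1.2]
grip_width: 0.0319
grip_force: 20.0
```

Call:
jog_arm(
  motion=[
    [0.038, -0.002, -0.001, 0, 0, 0.03, -1],
    [0.039, -0.003, 0, 0, 0, 0.029, -1],
    [0.038, -0.003, -0.001, 0, 0, 0.03, -1],
    [0, 0, 0, 0, 0, 0, -1],
    [0, 0, 0, 0, 0, 0, -1],
  ],
)

```text
time_s: 13.8
ee_pos: [0.5977, 0.3335, 0.2387]
eef_rot: [-3.141, 0.0, 1.439]
force: [0.1, -0.5, -1.0]
grip_width: 0.0316
grip_force: 20.0
```

```bash
python3 - <<'E'
from h import *
o=ctrl.get_obs(); p=o["ee_pos"]
m=ctrl.camera_model("wrist"); im=ctrl.camera("wrist")[:,:,::-1].copy(); cv2.imwrite("pics/w5.png",im)
s=cv2.cvtColor(im,cv2.COLOR_BGR2HSV)[:,:,1]
c=comp(s>90,proj(m,(p[0],p[1],p[2]+.013)),20); print(p,o["eef_rot"],rect(m,c,p[2]+.013))
plan((.598,.333,.055),82.4,-1)
E
```

```text
[0.59771158 0.33350371 0.23873149] [-3.14112411e+00  4.53553701e-04  1.43919795e+00] (array([600.7, 347.3]), 82.5, array([84. , 33.1]))
[[0.0,0.0,0.037,-0.0,0.0,0.0,-1.0],[0.0,0.0,0.037,-0.0,0.0,0.0,-1.0],[0.0,0.0,0.037,-0.0,0.0,0.0,-1.0],[0.0,0.0,0.036,-0.0,0.0,0.0,-1.0],[0.0,0.0,0.037,-0.0,0.0,0.0,-1.0]]
```

View pics/w5.png

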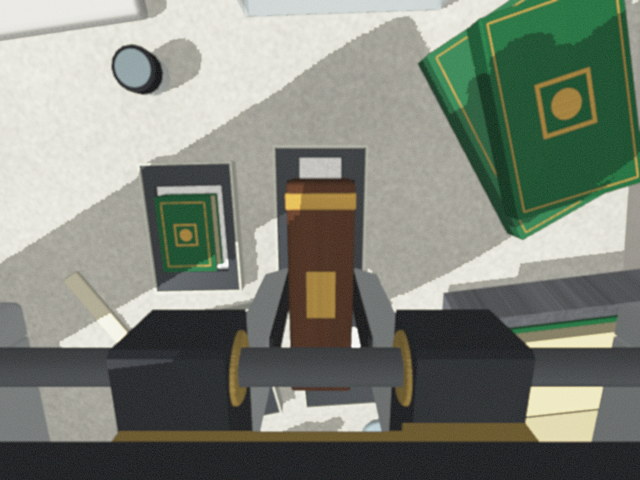

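The pen box is centred over its recess (floor u=299..342, box at about 320). The book lies inside its recess on the left. Lowering.

Call:
jog_arm(
  motion=[
    [0, 0, 0.045, 0, 0, 0, -1],
    [0, 0, 0.045, 0, 0, 0, -1],
    [0, 0, 0.045, 0, 0, 0, -1],
    [0, 0, 0.04, 0, 0, 0, -1],
    [0, 0, 0.02, 0, 0, 0, -1],
  ],
)

```text
time_s: 14.35
ee_pos: [0.597, 0.3308, 0.0403]
eef_rot: [-3.138, 0.003, 1.436]
force: [0.0, 0.3, -0.5]
grip_width: 0.0316
grip_force: 20.0
```

Call:
jog_arm(
  motion=[
    [0, 0, 0.01, 0, 0, 0, -1],
    [0, 0, 0.006, 0, 0, 0, -1],
    [0, 0, 0.001, 0, 0, 0, -1],
    [0, 0, 0, 0, 0, 0, -1],
    [0, 0, 0, 0, 0, 0, -1],
  ],
)

```text
time_s: 14.85
ee_pos: [0.5986, 0.3332, 0.0283]
eef_rot: [3.14, -0.001, 1.438]
force: [-0.1, 0.4, -0.5]
grip_width: 0.0315
grip_force: 20.0
```

Call:
jog_arm(
  motion=[
    [0, 0, 0.003, 0, 0, 0, -1],
    [0, 0, 0.0005, 0, 0, 0, -1],
    [0, 0, 0, 0, 0, 0, -1],
  ],
)

```text
time_s: 15.15
ee_pos: [0.5985, 0.3333, 0.0245]
eef_rot: [3.14, -0.001, 1.438]
force: [-1.0, -0.9, 5.2]
grip_width: 0.0315
grip_force: 20.0
```

Call:
jog_arm(
  motion=[
    [0, 0, 0.0005, 0, 0, 0, -1],
    [0, 0, 0, 0, 0, 0, -1],
  ],
)

```text
time_s: 15.35
ee_pos: [0.5985, 0.3333, 0.0245]
eef_rot: [3.14, -0.001, 1.438]
force: [-3.3, -1.7, 10.1]
grip_width: 0.0321
grip_force: 20.0
```

Call:
jog_arm(
  motion=[
    [0, 0, 0, 0, 0, 0, 0],
    [0, 0, 0, 0, 0, 0, 0],
    [0, 0, 0, 0, 0, 0, 0],
    [0, 0, -0.01, 0, 0, 0, 0],
    [0, 0, -0.03, 0, 0, 0, 0.2],
  ],
)

```text
time_s: 15.85
ee_pos: [0.5968, 0.3324, 0.061]
eef_rot: [-3.137, 0.003, 1.438]
force: [-0.2, 1.0, 0.6]
grip_width: 0.0521
grip_force: 0.0
```

Call:
jog_arm(
  motion=[
    [0, 0, -0.04, 0, 0, 0, 1],
    [0, 0, -0.045, 0, 0, 0, 1],
    [0, 0, -0.045, 0, 0, 0, 1],
    [0, 0, -0.045, 0, 0, 0, 1],
    [0, 0, 0, 0, 0, 0, 1],
  ],
)

```text
time_s: 16.35
ee_pos: [0.5995, 0.3338, 0.2464]
eef_rot: [3.132, -0.006, 1.438]
force: [-0.6, -0.5, -0.2]
grip_width: 0.0914
grip_force: 0.0
```

```bash
python3 - <<'E'
from h import *
m=ctrl.camera_model("wrist"); im=ctrl.camera("wrist")[:,:,::-1].copy(); cv2.imwrite("pics/w6.png",im)
s=cv2.cvtColor(im,cv2.COLOR_BGR2HSV)[:,:,1]
c=comp(s>90,proj(m,(.598,.333,.038)),20); print(rect(m,c,.038))
plan((.436,-.320,.24),90,1)
E
```

```text
(array([599.6, 332.9]), 82.4, array([106.8,  30.7]))
[[-0.045,-0.005,-0.0,0.0,-0.0,-0.009,1.0],[-0.045,-0.005,-0.0,0.0,-0.0,-0.009,1.0],[-0.044,-0.006,-0.0,0.0,-0.0,-0.009,1.0],[-0.044,-0.006,-0.0,0.0,-0.0,-0.009,1.0],[-0.044,-0.007,-0.0,0.001,-0.0,-0.009,1.0]]
[[-0.044,-0.007,-0.0,0.0,-0.0,-0.009,1.0],[-0.044,-0.007,-0.0,0.001,-0.0,-0.009,1.0],[-0.044,-0.008,-0.0,0.0,-0.0,-0.009,1.0],[-0.044,-0.008,-0.0,0.001,-0.0,-0.009,1.0],[-0.044,-0.009,-0.0,0.0,-0.001,-0.009,1.0]]
[[-0.044,-0.009,-0.0,0.001,-0.0,-0.009,1.0],[-0.044,-0.009,-0.0,0.0,-0.001,-0.008,1.0],[-0.044,-0.01,0.0,0.001,-0.0,-0.009,1.0],[-0.044,-0.01,0.0,0.0,-0.001,-0.008,1.0],[-0.045,-0.011,0.0,0.001,-0.0,-0.009,1.0]]
```

The pen box is placed. Going to the pot.

Call:
jog_arm(
  motion=[
    [-0.045, -0.005, 0, 0, 0, -0.009, 1],
    [-0.045, -0.005, 0, 0, 0, -0.009, 1],
    [-0.044, -0.006, 0, 0, 0, -0.009, 1],
    [-0.044, -0.006, 0, 0, 0, -0.009, 1],
    [-0.044, -0.007, 0, 0, 0, -0.009, 1],
  ],
)

```text
time_s: 16.9
ee_pos: [0.5426, 0.1142, 0.2371]
eef_rot: [-3.14, 0.0, 1.483]
force: [1.1, -0.0, 0.1]
grip_width: 0.0938
grip_force: 0.0
```

Call:
jog_arm(
  motion=[
    [-0.044, -0.007, 0, 0, 0, -0.009, 1],
    [-0.044, -0.007, 0, 0, 0, -0.009, 1],
    [-0.044, -0.008, 0, 0, 0, -0.009, 1],
    [-0.044, -0.008, 0, 0, 0, -0.009, 1],
    [-0.044, -0.009, 0, 0, 0, -0.009, 1],
  ],
)

```text
time_s: 17.4
ee_pos: [0.4883, -0.1024, 0.2372]
eef_rot: [-3.14, -0.0, 1.528]
force: [0.8, 0.0, 0.1]
grip_width: 0.094
grip_force: 0.0
```

Call:
jog_arm(
  motion=[
    [-0.044, -0.009, 0, 0, 0, -0.009, 1],
    [-0.044, -0.009, 0, 0, 0, -0.008, 1],
    [-0.044, -0.01, 0, 0, 0, -0.009, 1],
    [-0.044, -0.01, 0, 0, 0, -0.008, 1],
    [-0.045, -0.011, 0, 0, 0, -0.009, 1],
  ],
)

```text
time_s: 17.9
ee_pos: [0.4337, -0.322, 0.2372]
eef_rot: [-3.141, -0.001, 1.571]
force: [0.1, -0.4, 0.7]
grip_width: 0.094
grip_force: 0.0
```

Call:
jog_arm(
  motion=[
    [0, 0, 0, 0, 0, 0, 1],
    [0, 0, 0, 0, 0, 0, 1],
  ],
)

```text
time_s: 18.1
ee_pos: [0.4342, -0.3209, 0.237]
eef_rot: [-3.14, -0.001, 1.569]
force: [0.6, 0.1, -0.3]
grip_width: 0.0938
grip_force: 0.0
```

```bash
python3 - <<'E'
from h import *
o=ctrl.get_obs();m=ctrl.camera_model("wrist"); im=ctrl.camera("wrist")[:,:,::-1].copy()
hsv=cv2.cvtColor(im,cv2.COLOR_BGR2HSV);s=hsv[:,:,1];v=hsv[:,:,2]
q=proj(m,(.436,-.32,.05)); c=comp((s>100)&(v>110),q,15); print(q,o["ee_pos"],rect(m,c,.029),rect(m,c,.054))
out=im.copy(); cv2.drawContours(out,[c],-1,(0,0,255),1)
for p in [(.436,-.32,.054)]: cv2.circle(out,tuple(int(x) for x in proj(m,p)),2,(255,0,0),-1)
x,y=map(int,q); cv2.imwrite("pics/w7.png",cv2.resize(out[max(0,y-80):y+80,x-100:x+100],None,fx=3,fy=3))
E
```

```text
[321.22135192 218.89503714] [ 0.43416542 -0.3209078   0.23699812] (array([ 435.3, -324.9]), 89.9, array([47.5, 46.8])) (array([ 435.3, -320.2]), 89.9, array([44.4, 43.7]))
```

View pics/w7.png

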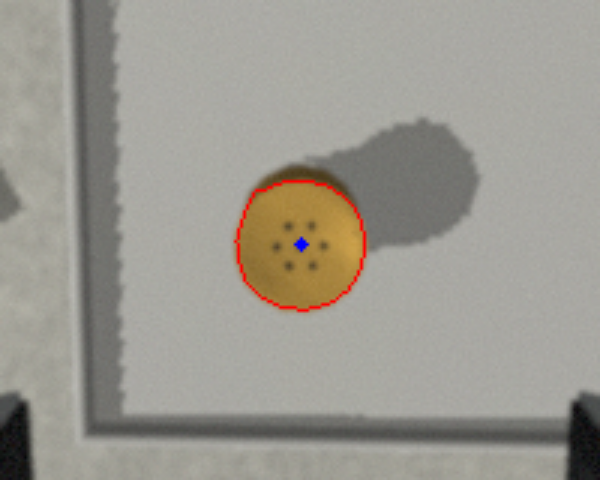

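The pot's top circle matches its predicted centre. Descend and grip.

Call:
jog_arm(
  motion=[
    [0.001, 0.001, 0.04, 0, 0, 0, 1],
    [0, 0, 0.045, 0, 0, 0, 1],
    [0, 0, 0.045, 0, 0, 0, 0.8],
    [0, 0, 0.04, 0, 0, 0, 0.6],
    [0, 0, 0.025, 0, 0, 0, 0.5],
  ],
)

```text
time_s: 18.65
ee_pos: [0.4353, -0.3173, 0.0401]
eef_rot: [-3.139, -0.002, 1.573]
force: [-0.7, -0.8, 0.0]
grip_width: 0.0736
grip_force: 0.0
```

Call:
jog_arm(
  motion=[
    [0, 0, 0.015, 0, 0, 0, 0.5],
    [0, 0, 0.008, 0, 0, 0, 0.5],
    [0, 0, 0, 0, 0, 0, 0.3],
    [0, 0, 0, 0, 0, 0, -1],
    [0, 0, 0, 0, 0, 0, -1],
  ],
  squeeze=25,
)

```text
time_s: 19.15
ee_pos: [0.4363, -0.3198, 0.021]
eef_rot: [3.14, 0.001, 1.571]
force: [-2.9, 0.4, 1.0]
grip_width: 0.05
grip_force: 1.8
```

Call:
jog_arm(
  motion=[
    [0, 0, 0, 0, 0, 0, -1],
    [0, 0, 0, 0, 0, 0, -1],
    [0, 0, 0, 0, 0, 0, -1],
    [0, 0, 0, 0, 0, 0, -1],
    [0, 0, 0, 0, 0, 0, -1],
  ],
)

```text
time_s: 19.65
ee_pos: [0.4361, -0.3198, 0.0209]
eef_rot: [3.141, 0.001, 1.571]
force: [-2.1, 1.9, 7.1]
grip_width: 0.0455
grip_force: 25.0
```

```bash
python3 - <<'E'
from h import *
o=ctrl.get_obs(); p=o["ee_pos"]
plan((.4585,.1535,.24),85.5,-1,step=.04,frm=(p[0],p[1],.235,np.degrees(o["eef_rot"][2])))
E
```

```text
[[0.039,0.002,-0.0,0.0,-0.0,0.007,-1.0],[0.039,0.002,-0.0,-0.0,-0.0,0.007,-1.0],[0.04,0.001,-0.001,-0.0,-0.0,0.006,-1.0],[0.04,0.001,-0.0,-0.0,-0.0,0.007,-1.0],[0.039,0.001,-0.001,-0.0,-0.0,0.006,-1.0]]
[[0.04,0.001,-0.0,-0.0,-0.0,0.007,-1.0],[0.039,0.0,-0.001,-0.0,-0.0,0.006,-1.0],[0.04,-0.0,-0.0,-0.0,-0.0,0.007,-1.0],[0.039,-0.0,-0.001,-0.0,-0.0,0.006,-1.0],[0.04,-0.001,-0.0,-0.0,-0.0,0.007,-1.0]]
[[0.039,-0.001,-0.001,-0.0,-0.0,0.006,-1.0],[0.04,-0.001,0.0,-0.0,-0.0,0.007,-1.0]]
```

Call:
jog_arm(
  motion=[
    [0, 0, -0.01, 0, 0, 0, -1],
    [0, 0, -0.03, 0, 0, 0, -1],
    [0, 0, -0.045, 0, 0, 0, -1],
    [0, 0, -0.045, 0, 0, 0, -1],
    [0, 0, -0.045, 0, 0, 0, -1],
  ],
)

```text
time_s: 20.15
ee_pos: [0.4354, -0.3194, 0.1975]
eef_rot: [3.141, 0.0, 1.571]
force: [0.7, -1.1, -2.0]
grip_width: 0.0455
grip_force: 25.0
```

Call:
jog_arm(
  motion=[
    [0, 0, -0.039, 0, 0, 0, -1],
    [0.039, 0.002, 0, 0, 0, 0, -1],
    [0.039, 0.002, 0, 0, 0, 0, -1],
    [0.04, 0.002, 0, 0, 0, 0, -1],
    [0.04, 0.002, 0, 0, 0, 0, -1],
  ],
)

```text
time_s: 20.65
ee_pos: [0.4434, -0.1601, 0.2346]
eef_rot: [3.141, 0.0, 1.57]
force: [0.8, -0.2, -1.3]
grip_width: 0.0458
grip_force: 25.0
```

Call:
jog_arm(
  motion=[
    [0.039, 0.002, 0, 0, 0, 0, -1],
    [0.04, 0.002, 0, 0, 0, 0, -1],
    [0.039, 0.002, 0, 0, 0, 0, -1],
    [0.04, 0.002, 0, 0, 0, 0, -1],
    [0.039, 0.002, 0, 0, 0, 0, -1],
  ],
)

```text
time_s: 21.15
ee_pos: [0.4534, 0.037, 0.2347]
eef_rot: [3.141, 0.0, 1.571]
force: [-0.1, -0.6, -2.3]
grip_width: 0.0454
grip_force: 25.0
```

Call:
jog_arm(
  motion=[
    [0.04, 0.002, 0, 0, 0, 0, -1],
    [0.039, 0.001, 0, 0, 0, 0, -1],
    [0.04, 0.001, 0, 0, 0, 0, -1],
    [0, 0, 0, 0, 0, 0, -1],
    [0, 0, 0, 0, 0, 0, -1],
  ],
)

```text
time_s: 21.65
ee_pos: [0.4575, 0.1547, 0.2342]
eef_rot: [-3.142, 0.0, 1.572]
force: [-0.7, -0.1, -1.7]
grip_width: 0.0459
grip_force: 25.0
```

```bash
python3 - <<'E'
from h import *
o=ctrl.get_obs(); p=o["ee_pos"]
m=ctrl.camera_model("wrist"); im=ctrl.camera("wrist")[:,:,::-1].copy()
for q in [(.458,.1535,.01),(p[0],p[1],p[2]+.033),(.6,.158,.01)]:
    a=proj(m,q); print(a); cv2.circle(im,tuple(int(x) for x in a),2,(0,0,255),-1)
cv2.imwrite("pics/w8.png",im)
E
```

```text
[319.75415465 214.44148698]
[317.59539049 312.04909751]
[445.85649095 210.74258852]
```

View pics/w8.png

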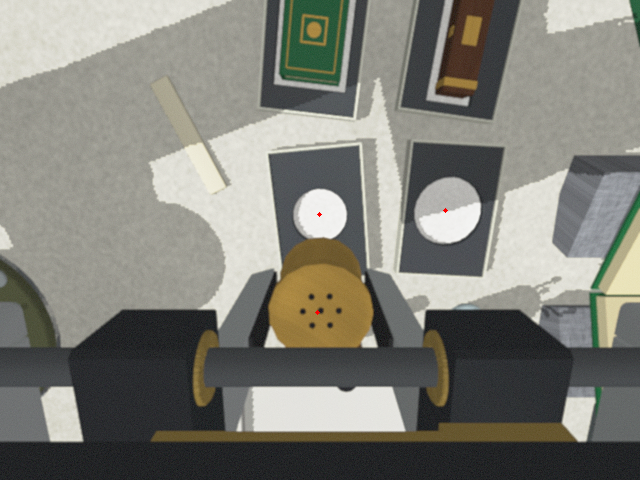

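The recess centre at (320,215) matches its projection, and the pot is held upright. Both placed pieces look seated. Lowering the pot.

Call:
jog_arm(
  motion=[
    [-0.001, 0, 0.04, 0, 0, 0, -1],
    [0, 0, 0.045, 0, 0, 0, -1],
    [0, 0, 0.045, 0, 0, 0, -1],
    [0, 0, 0.04, 0, 0, 0, -1],
    [0, 0, 0.02, 0, 0, 0, -1],
  ],
)

```text
time_s: 22.2
ee_pos: [0.4565, 0.1516, 0.0412]
eef_rot: [-3.138, 0.001, 1.569]
force: [0.2, 0.7, -1.2]
grip_width: 0.0455
grip_force: 25.0
```

Call:
jog_arm(
  motion=[
    [0, 0, 0.01, 0, 0, 0, -1],
    [0, 0, 0.004, 0, 0, 0, -1],
    [0, 0, 0.001, 0, 0, 0, -1],
    [0, 0, 0, 0, 0, 0, -1],
    [0, 0, 0, 0, 0, 0, -1],
  ],
)

```text
time_s: 22.7
ee_pos: [0.4583, 0.1534, 0.0299]
eef_rot: [3.14, -0.0, 1.571]
force: [-0.5, 0.5, -1.4]
grip_width: 0.0455
grip_force: 25.0
```

Call:
jog_arm(
  motion=[
    [0, 0, 0.0025, 0, 0, 0, -1],
    [0, 0, 0.0005, 0, 0, 0, -1],
    [0, 0, 0, 0, 0, 0, -1],
  ],
)

```text
time_s: 23.0
ee_pos: [0.4583, 0.1535, 0.0268]
eef_rot: [3.14, -0.0, 1.571]
force: [-1.6, -0.2, 8.2]
grip_width: 0.0454
grip_force: 25.0
```

Call:
jog_arm(
  motion=[
    [0, 0, 0.0005, 0, 0, 0, -1],
    [0, 0, 0, 0, 0, 0, -1],
  ],
)

```text
time_s: 23.2
ee_pos: [0.4583, 0.1536, 0.0268]
eef_rot: [3.14, -0.0, 1.571]
force: [-6.7, -2.1, 17.3]
grip_width: 0.0455
grip_force: 25.0
```

Call:
jog_arm(
  motion=[
    [0, 0, 0, 0, 0, 0, 0.25],
    [0, 0, 0, 0, 0, 0, 0.25],
    [0, 0, 0, 0, 0, 0, 0.25],
    [0, 0, -0.01, 0, 0, 0, 0.25],
    [0, 0, -0.03, 0, 0, 0, 0.25],
  ],
)

```text
time_s: 23.7
ee_pos: [0.4565, 0.153, 0.0645]
eef_rot: [-3.137, 0.001, 1.571]
force: [0.2, -0.1, 0.0]
grip_width: 0.0585
grip_force: 0.0
```

Call:
jog_arm(
  motion=[
    [0, 0, -0.04, 0, 0, 0, 0.5],
    [0, 0, -0.045, 0, 0, 0, 1],
    [0, 0, -0.045, 0, 0, 0, 1],
    [0, 0, -0.045, 0, 0, 0, 1],
    [0, 0, 0, 0, 0, 0, 1],
  ],
)

```text
time_s: 24.2
ee_pos: [0.4594, 0.1538, 0.2469]
eef_rot: [3.132, -0.002, 1.571]
force: [0.1, -0.3, -1.1]
grip_width: 0.0929
grip_force: 0.0
```

```bash
python3 - <<'E'
from h import *
m=ctrl.camera_model("wrist"); im=ctrl.camera("wrist")[:,:,::-1].copy(); cv2.imwrite("pics/w9.png",im)
hsv=cv2.cvtColor(im,cv2.COLOR_BGR2HSV)
c=comp((hsv[:,:,1]>100)&(hsv[:,:,2]>110),proj(m,(.458,.1535,.06)),15); print(rect(m,c,.06))
t=ctrl.camera_model("top"); k=ray(t,(354.5,172.5),.054); print(k)
plan((k[0],k[1],.24),90,1)
E
```

```text
(array([460. , 152.9]), 67.7, array([46.7, 44.9]))
[ 0.60638448 -0.14051797]
[[-0.037,0.018,0.0,0.001,-0.0,0.0,1.0],[-0.037,0.019,0.001,0.001,-0.0,0.0,1.0],[-0.037,0.018,0.0,0.001,-0.0,0.0,1.0],[-0.037,0.019,0.001,0.0,-0.0,0.0,1.0],[-0.037,0.018,0.0,0.001,-0.0,0.0,1.0]]
[[-0.036,0.019,0.0,0.0,-0.0,0.0,1.0],[-0.037,0.018,0.001,0.001,-0.001,0.0,1.0],[-0.036,0.019,0.001,0.0,-0.0,0.0,1.0]]
```

Call:
jog_arm(
  motion=[
    [-0.037, 0.018, 0, 0, 0, 0, 1],
    [-0.037, 0.019, 0, 0, 0, 0, 1],
    [-0.037, 0.018, 0, 0, 0, 0, 1],
    [-0.037, 0.019, 0, 0, 0, 0, 1],
    [-0.037, 0.018, 0, 0, 0, 0, 1],
  ],
)

```text
time_s: 24.75
ee_pos: [0.5499, -0.0332, 0.2393]
eef_rot: [-3.14, -0.0, 1.571]
force: [0.1, 0.6, 0.4]
grip_width: 0.0937
grip_force: 0.0
```

Call:
jog_arm(
  motion=[
    [-0.036, 0.019, 0, 0, 0, 0, 1],
    [-0.037, 0.018, 0, 0, 0, 0, 1],
    [-0.036, 0.019, 0, 0, 0, 0, 1],
    [0, 0, 0, 0, 0, 0, 1],
    [0, 0, 0, 0, 0, 0, 1],
  ],
)

```text
time_s: 25.25
ee_pos: [0.6053, -0.1409, 0.2389]
eef_rot: [-3.139, -0.001, 1.57]
force: [-1.1, 0.7, 0.5]
grip_width: 0.0941
grip_force: 0.0
```

```bash
python3 - <<'E'
from h import *
o=ctrl.get_obs();m=ctrl.camera_model("wrist"); im=ctrl.camera("wrist")[:,:,::-1].copy()
q=proj(m,(.606,-.14,.054)); print(q,o["ee_pos"])
x,y=map(int,q); x0=x-100;y0=max(0,y-80); cr=im[y0:y0+160,x0:x0+200]; print(x0,y0)
for X in(.600,.606,.612):
  for Y in (-.146,-.14,-.134): cv2.circle(im,tuple(int(round(v)) for v in proj(m,(X,Y,.054))),0,(0,0,255),-1)
# body outline: circle of 31 mm at z=.040 about the estimate
P=np.array([[.606+.031*np.cos(a),-.14+.031*np.sin(a),.04] for a in np.linspace(0,6.28,60)])
for u in cv2.projectPoints(P,m["rvec"],m["tvec"],m["intrinsics"],None)[0][:,0]: im[int(round(u[1])),int(round(u[0]))]=(0,255,0)
cv2.imwrite("pics/w10.png",cv2.resize(im[y0:y0+160,x0:x0+200],None,fx=3,fy=3,interpolation=cv2.INTER_NEAREST))
E
```

```text
[320.2913691  219.20387928] [ 0.60534276 -0.14088316  0.23885977]
220 139
```

View pics/w10.png

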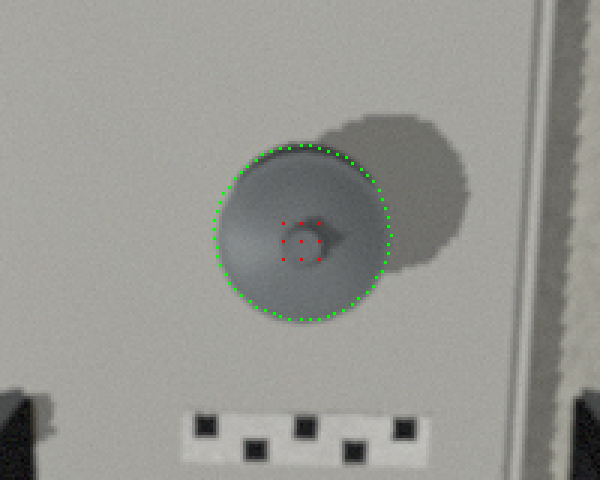

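The outline and knob fit (606,-140) mm, so the TCP is centred. Grip.

Call:
jog_arm(
  motion=[
    [0, 0.001, 0.045, 0, 0, 0, 1],
    [0, 0, 0.045, 0, 0, 0, 1],
    [0, 0, 0.045, 0, 0, 0, 1],
    [0, 0, 0.04, 0, 0, 0, 1],
    [0, 0, 0.025, 0, 0, 0, 0.9],
  ],
)

```text
time_s: 25.8
ee_pos: [0.6051, -0.1388, 0.0375]
eef_rot: [-3.138, -0.001, 1.572]
force: [0.8, 0.4, -0.3]
grip_width: 0.0903
grip_force: 0.0
```

Call:
jog_arm(
  motion=[
    [0, 0, 0.015, 0, 0, 0, 0.9],
    [0, 0, 0.007, 0, 0, 0, 0.9],
    [0, 0, 0, 0, 0, 0, 0.7],
    [0, 0, 0, 0, 0, 0, 0.4],
    [0, 0, 0, 0, 0, 0, -1],
  ],
  squeeze=32,
)

```text
time_s: 26.3
ee_pos: [0.6075, -0.1408, 0.0199]
eef_rot: [3.14, 0.001, 1.571]
force: [0.3, 0.3, 0.3]
grip_width: 0.0688
grip_force: 0.0
```

Call:
jog_arm(
  motion=[
    [0, 0, 0, 0, 0, 0, -1],
    [0, 0, 0, 0, 0, 0, -1],
    [0, 0, 0, 0, 0, 0, -1],
    [0, 0, 0, 0, 0, 0, -1],
    [0, 0, 0, 0, 0, 0, -1],
  ],
)

```text
time_s: 26.8
ee_pos: [0.607, -0.1408, 0.0195]
eef_rot: [3.141, 0.0, 1.571]
force: [-3.9, 0.9, 6.2]
grip_width: 0.0615
grip_force: 32.0
```

```bash
python3 - <<'E'
from h import *
o=ctrl.get_obs(); p=o["ee_pos"]
plan((.601,.158,.25),90,-1,step=.04,frm=(p[0],p[1],.25,np.degrees(o["eef_rot"][2])))
E
```

```text
[[0.037,-0.001,-0.0,-0.0,0.0,-0.0,-1.0],[0.037,-0.001,-0.0,-0.0,0.0,-0.0,-1.0],[0.037,-0.001,-0.0,-0.0,0.0,-0.0,-1.0],[0.038,-0.001,-0.0,-0.0,0.0,-0.0,-1.0],[0.037,-0.001,-0.0,-0.0,0.0,-0.0,-1.0]]
[[0.038,-0.0,-0.0,-0.0,0.0,-0.0,-1.0],[0.037,-0.001,-0.0,-0.0,0.0,-0.0,-1.0],[0.038,-0.0,-0.0,-0.0,0.0,-0.0,-1.0]]
```

Relative grip height is 15.5 mm, so the place target is TCP z = 0.0255. Lift 0.22 and carry.

Call:
jog_arm(
  motion=[
    [0, 0, -0.01, 0, 0, 0, -1],
    [0, 0, -0.03, 0, 0, 0, -1],
    [0, 0, -0.045, 0, 0, 0, -1],
    [0, 0, -0.045, 0, 0, 0, -1],
    [0, 0, -0.045, 0, 0, 0, -1],
  ],
)

```text
time_s: 27.3
ee_pos: [0.6064, -0.1405, 0.1957]
eef_rot: [3.142, -0.0, 1.571]
force: [0.9, -0.0, -3.9]
grip_width: 0.0615
grip_force: 32.0
```

Call:
jog_arm(
  motion=[
    [0, 0, -0.045, 0, 0, 0, -1],
    [0.037, -0.001, 0, 0, 0, 0, -1],
    [0.037, -0.001, 0, 0, 0, 0, -1],
    [0.037, -0.001, 0, 0, 0, 0, -1],
    [0.038, -0.001, 0, 0, 0, 0, -1],
  ],
)

```text
time_s: 27.8
ee_pos: [0.6023, 0.0097, 0.239]
eef_rot: [3.141, -0.0, 1.57]
force: [0.2, -0.4, -3.5]
grip_width: 0.0612
grip_force: 32.0
```

Call:
jog_arm(
  motion=[
    [0.037, -0.001, 0, 0, 0, 0, -1],
    [0.038, 0, 0, 0, 0, 0, -1],
    [0.037, -0.001, 0, 0, 0, 0, -1],
    [0.038, 0, 0, 0, 0, 0, -1],
    [0, 0, 0, 0, 0, 0, -1],
  ],
)

```text
time_s: 28.3
ee_pos: [0.6, 0.1624, 0.2386]
eef_rot: [-3.141, -0.001, 1.575]
force: [-0.1, -1.1, -3.5]
grip_width: 0.0613
grip_force: 32.0
```

```bash
python3 - <<'E'
from h import *
o=ctrl.get_obs(); p=o["ee_pos"]
m=ctrl.camera_model("wrist"); im=ctrl.camera("wrist")[:,:,::-1].copy()
for q in [(.601,.158,.01),(p[0],p[1],p[2]+.0345)]:
    a=proj(m,q); print(a); cv2.circle(im,tuple(int(x) for x in a),2,(0,0,255),-1)
print(p); cv2.imwrite("pics/w11.png",im)
E
```

```text
[320.22327132 216.80607398]
[317.57042146 313.46156125]
[0.60002672 0.16241668 0.23862698]
```

View pics/w11.png

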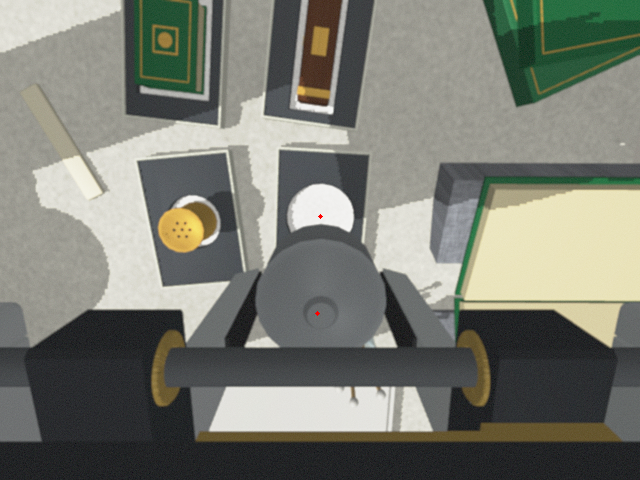

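The recess is centred at (320,215), as predicted, and the inkwell is held upright. Lowering.

Call:
jog_arm(
  motion=[
    [0, 0, 0.04, 0, 0, 0, -1],
    [0, 0, 0.045, 0, 0, 0, -1],
    [0, 0, 0.045, 0, 0, 0, -1],
    [0, 0, 0.04, 0, 0, 0, -1],
    [0, 0, 0, 0, 0, 0, -1],
  ],
)

```text
time_s: 28.85
ee_pos: [0.598, 0.1567, 0.0634]
eef_rot: [-3.132, 0.002, 1.57]
force: [-0.4, 0.3, -3.9]
grip_width: 0.0614
grip_force: 32.0
```

Call:
jog_arm(
  motion=[
    [0, 0.001, 0.02, 0, 0, 0, -1],
    [0, 0, 0.011, 0, 0, 0, -1],
    [0, 0, 0.004, 0, 0, 0, -1],
    [0, 0, 0, 0, 0, 0, -1],
    [0, 0, 0, 0, 0, 0, -1],
  ],
)

```text
time_s: 29.35
ee_pos: [0.6023, 0.1584, 0.0347]
eef_rot: [3.14, -0.0, 1.571]
force: [0.1, -0.1, -2.6]
grip_width: 0.0611
grip_force: 32.0
```

Call:
jog_arm(
  motion=[
    [0, -0.001, 0.005, 0, 0, 0, -1],
    [0, 0, 0.003, 0, 0, 0, -1],
    [0, 0, 0.001, 0, 0, 0, -1],
    [0, 0, 0, 0, 0, 0, -1],
  ],
)

```text
time_s: 29.75
ee_pos: [0.6008, 0.1584, 0.0252]
eef_rot: [3.142, 0.0, 1.571]
force: [-4.6, -1.1, 5.4]
grip_width: 0.0614
grip_force: 32.0
```

Call:
jog_arm(
  motion=[
    [0, 0, 0.0005, 0, 0, 0, -1],
    [0, 0, 0, 0, 0, 0, -1],
  ],
)

```text
time_s: 29.95
ee_pos: [0.6008, 0.1584, 0.0252]
eef_rot: [3.141, 0.0, 1.571]
force: [-7.4, -1.0, 11.3]
grip_width: 0.0615
grip_force: 32.0
```

Call:
jog_arm(
  motion=[
    [0, 0, 0, 0, 0, 0, 0.55],
    [0, 0, 0, 0, 0, 0, 0.55],
    [0, 0, 0, 0, 0, 0, 0.55],
    [0, 0, -0.01, 0, 0, 0, 0.55],
    [0, 0, -0.03, 0, 0, 0, 0.6],
  ],
)

```text
time_s: 30.45
ee_pos: [0.5995, 0.1581, 0.0624]
eef_rot: [-3.137, 0.001, 1.571]
force: [0.1, -0.2, -0.3]
grip_width: 0.0751
grip_force: 0.0
```

Call:
jog_arm(
  motion=[
    [0, 0, -0.04, 0, 0, 0, 0.8],
    [0, 0, -0.045, 0, 0, 0, 1],
    [0, 0, -0.045, 0, 0, 0, 1],
    [0, 0, -0.045, 0, 0, 0, 1],
    [0, 0, -0.03, 0, 0, 0, 1],
  ],
)

```text
time_s: 30.95
ee_pos: [0.6009, 0.1584, 0.2735]
eef_rot: [3.137, -0.001, 1.571]
force: [-0.4, -0.1, 0.3]
grip_width: 0.0942
grip_force: 0.0
```

Call:
jog_arm(
  motion=[
    [-0.045, 0, 0, 0, 0, 0, 1],
    [-0.045, -0.01, 0, 0, 0, 0, 1],
    [-0.045, -0.02, 0, 0, 0, 0, 1],
    [-0.045, -0.02, 0, 0, 0, 0, 1],
    [-0.045, -0.02, 0, 0, 0, 0, 1],
  ],
)

```text
time_s: 31.45
ee_pos: [0.5296, -0.0682, 0.2697]
eef_rot: [3.141, 0.0, 1.571]
force: [0.8, 0.1, -0.0]
grip_width: 0.094
grip_force: 0.0
```

Call:
jog_arm(
  motion=[
    [-0.045, -0.02, 0, 0, 0, 0, 1],
    [-0.045, -0.02, 0, 0, 0, 0, 1],
    [-0.045, -0.02, 0, 0, 0, 0, 1],
    [0, 0, 0, 0, 0, 0, 1],
    [0, 0, 0, 0, 0, 0, 1],
  ],
)

```text
time_s: 31.95
ee_pos: [0.4705, -0.2022, 0.2696]
eef_rot: [3.141, 0.0, 1.569]
force: [0.4, 0.5, 0.6]
grip_width: 0.0942
grip_force: 0.0
```

```bash
python3 - <<'E'
from h import *
im=ctrl.camera("top")[:,:,::-1].copy(); m=ctrl.camera_model("top")
s=cv2.cvtColor(im,cv2.COLOR_BGR2HSV)[:,:,1]
for n,p in [("book",(.4505,.335,.024)),("pen",(.597,.333,.024)),("pot",(.458,.1535,.035))]:
    print(n,rect(m,comp(s>90,proj(m,p),8),p[2]))
cv2.imwrite("pics/top1.png",cv2.resize(im[130:300,110:350],None,fx=3,fy=3))
E
```

```text
book (array([451.8, 338.1]), 83.4, array([85.1, 60.1]))
pen (array([600.4, 334.4]), 82.3, array([116.2,  37.9]))
pot (array([459.2, 154. ]), 44.3, array([58.6, 46.7]))
```

View pics/top1.png

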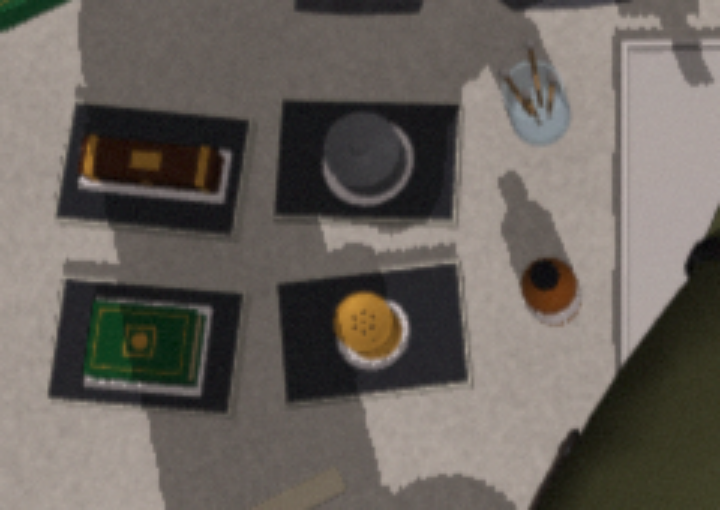

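All four pieces sit in their recesses: pen box (155,160), inkwell (365,155), book (145,340) and pot (368,327). The bottle and jar are standing where they were.

```bash
python3 -c "
from station import ctrl
print(ctrl.hand_in())"
```

```text
the job is handed in; nothing more can be done
None
```

I set all four pieces down in their own recesses, left the bottle and jar standing where they were, and handed the job in at about 32 s of the 106 s allowed; the hand-in returned no verdict.

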